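# Find the stamped hardware crate and push it to the dispatch line

## Task

Two closed wooden crates stand short of the white dispatch line; one is stamped underneath. Without gripping, squeezing or lifting anything, push the top of each crate gently towards yourself so that it tips over onto the side nearest you and shows its underside to the line; only when both lie so, push the stamped one, still lying, away from you until its stamped face stands on the white line, square to it. Leave the other crate lying where it was tipped, and do not disturb the other things.

Things in the scene. Friction and masses are not known exactly. Their poses are not given: they have to be found in the camera images.
- crate_stamped: closed wooden crate, 80 (x) by 120 (y) by 120 tall, 0.4 to 0.85 kg, centre of mass about 20 above the underside. Origin at the centre of the underside, own z up at the start. Pushed on the far face near its top it tips without sliding, and past about 63 degrees falls on its side. Starts upright, left or right by chance. Stamp: black ring 71 across with a bar, middle of the underside.
- crate_plain: closed wooden crate, 80 (x) by 120 (y) by 120 tall, 0.4 to 0.85 kg, centre of mass about 20 above the underside. Origin at the centre of the underside, own z up at the start. Pushed on the far face near its top it tips without sliding, and past about 63 degrees falls on its side. Starts upright, left or right by chance. Like the stamped one, but the underside is bare.
- line: the dispatch line: straight white strip painted on the bench beyond the two crates, 600 long (y) and 30 wide (x), no thickness. Origin at its centre; x level, square to it, pointing away from the robot; y along it to the left. The crates start within 5 degrees of square to it, their far faces 25 to 125 short of its centre.
- glue: Glue bottle, 40 diameter, 95 tall, upright between the crates; origin at the centre of its base. Bystander, not to be disturbed.
- screw_jar: Screw jar, 50 diameter, 70 tall, upright between the crates, nearer the robot than the glue; origin at the centre of its base. Bystander, not to be disturbed.
- hammer: Hammer lying right of the crates, roughly along x; origin in its middle. Bystander, not to be disturbed.
- screwdriver: Screwdriver lying left of the crates, roughly along x; origin in its middle. Bystander, not to be disturbed.
- push_stick: Flat wooden push stick, 200 by 68, 12 thick, lying right of and nearer than the crates; origin at the middle of its underside. Bystander, not to be disturbed.
- offcut: Wooden offcut 120 by 55 by 32, lying left of and nearer than the crates; origin at the middle of its underside. Bystander, not to be disturbed.
Mind the look-alikes: they are no part of the job. What is shaped like the crate_stamped but pink is not meant.

How it is judged:
By the outcome, as a careful person would: the job done as asked, in the order asked, and still so for the second after the job is handed in, with the robot touching nothing.
It also fails if it takes over 72 s, if anything falls off the work surface, if the arm or the gripper's body presses on something with over 40 N, if the wrist force passes 120 N, or if a joint passes its speed limit or range.

## Robot

A 7-joint arm with a two-finger parallel gripper is mounted at the origin on the work surface. World frame = base frame: x ahead of the robot, y to its left, z up, the work surface at z = 0. Lengths are in m, angles in rad, forces in N, time in s.
With the tool pointing down it reaches from about 0.425 to 0.8 m from the base axis. Payload 8.3 kg.
Tool frame: the origin (TCP) lies between the finger pads; the fingertips stand 14 mm ahead of it and the grasp point (between the pads) lies 5 mm behind it; z points along the fingers, y is the line along which they close (so a half turn about z gives the same grasp; the last joint's range is limited). The gripper opens to 85 mm and grips with 20 to 120 N. Pads are 22 mm wide; open, the fingers measure 114 mm over their backs; the gripper's body (76 mm by 85 mm) begins 54 mm behind the grasp point. The pads swing forward as they close: fully open they stand 13 mm farther back than shut.
Start: joints at [-1.373, 0.383, 0.016, 1.37, -0.006, 1.388, -0.046], TCP at [0.161, 0.604, 0.245] pointing down, gripper open.
Joint ranges: [-2.95, 2.95], [-0.25, 2.06], [-1.52, 1.56], [0.18, 2.33], [-1.44, 4.58], [0.02, 2.06], [-3.01, 3.01]. Speed limits (rad/s): [2.39, 2.39, 3.01, 3.01, 3.14, 3.14, 3.14].

## Interface

Orientations are given as a rotation vector (axis times angle).
In Python, from cell import r, eyes gives the robot as it stands.
- The arm moves only by the shell command python3 -m handwheel 'ROWS' [FORCE]. ROWS is a JSON object of lists of equal length, an entry for each row: "translation": the shift along the tool's x, y, z as a fraction of full scale, a list of three; "twist": the turn, a rotation vector about the tool's x, y, z as a fraction of full scale, a list of three; "claw": the opening, from 0 (shut) to 1 (fully open). A call has exactly 8 rows; each row is the pose to reach, as a shift and turn from the pose commanded when the call began, along the tool's axes at that moment; what a row does not reach only later rows make up. Full scale, the value 1, is 0.1 m for a shift and 90 degrees for a turn. A row lasts 1/10 s, in which the tool goes at most 50 mm and 8.59 degrees, less where a joint would pass 70% of its speed; a pose out of reach is approached as far as the arm can. A call with a number of a shift or a turn outside -1 to 1 is refused whole. A call with a gripper value outside its range is refused whole. The fingers move at their own pace and stop on an object; FORCE is the grip in N (left out, the last holds). Time passes only in rows, so rows that repeat a pose let the fingers close, or fill a call up. It gives the time, the measured TCP pose, the force, the opening and the grip force at its end, in the units of the state.
- r.read_state(): the state, without advancing time (a new reading comes with each control period).
- eyes.grab_frame(name): name is "scene" or "side" or "wrist"; returns (picture, depth): 420x560x3 uint8, blue, green, red; 420x560 float32, m along the optical axis (not along the pixel's ray), 0 where there is no reading.
- eyes.camera_info(name): a dict with "K" (3x3 intrinsics, pixels), "k1" (the pictures are not rectified: a ray, as slopes to the right and down, at radius r is drawn at 1 + k1 r^2 times it, then the intrinsics apply), "R" (3x3) and "t" (3): a world point X has camera coordinates R X + t; the wrist camera has in their place "tool_from_camera" (4x4, takes a point from camera to tool coordinates, whose origin is the TCP and whose axes are the flange's). Camera axes: x right, y down, z forward; pixel columns grow to the right and rows downward; lengths in m; the calibration is good to about 2 mm. A picture is of the moment at which its call begins: read the wrist's pose just before it. camera_info takes no time and is no camera call.
- r.sign_off(): hands the job in; it is judged then, once.
The state is a dict: "clock": time; "joint_positions": joint angles; "joint_velocities": joint speeds; "joint_efforts": joint torques, N m; "eef_pos": TCP position; "orientation": TCP orientation; "wrist_force": force on the tool from outside, world axes, zero at the start; "wrist_torque": the same for the moment, N m; "width": finger opening in m; "finger_force": force on a finger pad.
Only numpy, scipy, OpenCV 4.12 (cv2) and the standard library are available. Lean on these libraries where they do the work, as an engineer would, in place of code of your own. Each camera call takes 0.05 s, during which the arm holds its last target. There are 200 camera calls.

## Working session

There is one attempt and no reset: what is moved stays moved. The work goes in short steps, Python scripts to look and compute and a shell command to move; the robot and the scene stay as the last step left them, time stands still between calls to the robot, and variables do not carry over. Pictures are saved under pics/ and viewed, at most 11 in all, crops included, and the job is handed in when it is done.

```bash
ls; mkdir -p pics
cat > h.py <<'E'
import numpy as np, cv2
from cell import r, eyes
from scipy.spatial.transform import Rotation as Ro
def snap(n,f):
    s=r.read_state(); im,d=eyes.grab_frame(n); cv2.imwrite('pics/'+f+'.png',im); np.savez('pics/'+f+'.npz',d=d,p=s['eef_pos'],o=s['orientation']); return im,d
def world(n,f,uv):
    i=eyes.camera_info(n); z=np.load('pics/'+f+'.npz'); d=z['d']; out=[]
    uv=np.atleast_2d(np.array(uv,float))
    p=cv2.undistortPoints(uv[:,None],np.array(i['K']),np.array([i['k1'],0,0,0,0.]))[:,0]
    for (u,v),q in zip(uv,p):
        w=d[int(round(v)),int(round(u))]; c=np.array([q[0]*w,q[1]*w,w])
        if n=='wrist':
            T=np.array(i['tool_from_camera']); c=T[:3,:3]@c+T[:3,3]; out.append(Ro.from_rotvec(z['o']).apply(c)+z['p'])
        else: out.append(np.array(i['R']).T@(c-np.array(i['t'])))
    return np.array(out)
def cloud(n,f,step=1):
    v,u=np.mgrid[0:420:step,0:560:step]; uv=np.c_[u.ravel(),v.ravel()]
    return uv,world(n,f,uv)
E
python3 - <<'E'
from h import *
s=r.read_state(); print(s['eef_pos'],s['orientation'],s['clock'],s['wrist_force'])
a,_=snap('scene','s0'); b,_=snap('side','d0')
for n in('scene','side'):
    i=eyes.camera_info(n); print(n,-np.array(i['R']).T@np.array(i['t']),np.array(i['R'])[2])
E
```

```text
pics
[0.16102025 0.60342802 0.24425645] [-4.08375677e-01 -3.11473834e+00  3.02386051e-03] 0.0 [ 0.55982853 -0.20311172  0.16365351]
scene [1.21101758 0.39198999 1.18202757] [-0.50346713 -0.28375843 -0.81608946]
side [0.33923586 1.05244363 0.99121607] [ 0.13784609 -0.72584374 -0.67390602]
```

View pics/s0.png

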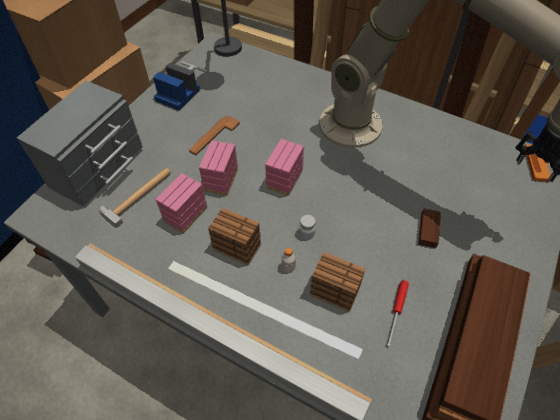

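View pics/d0.png

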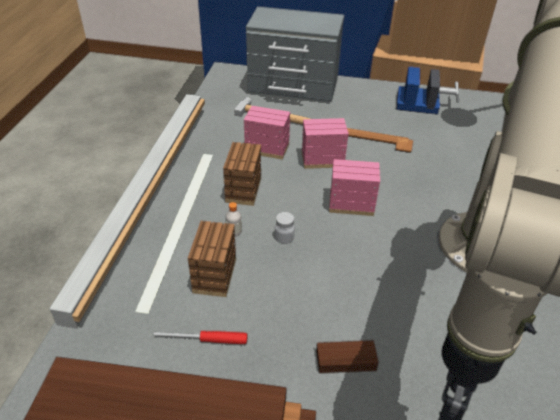

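The crates wanted are the brown ones, at scene (236,235) on the right and (338,280) on the left. The look-alikes are the pink crates at (182,203), (219,167) and (285,167). The line runs from (172,266) to (358,352), the glue is at (289,260) and the jar at (307,226). Next I'll measure and check a crop.

Run:
```python
from h import *
im=cv2.imread('pics/s0.png')
cv2.imwrite('pics/crop0.png',cv2.resize(im[180:330,150:390],None,fx=3.2,fy=3.2,interpolation=cv2.INTER_CUBIC))
for n,f in(('scene','s0'),('side','d0')):
    uv,w=cloud(n,f); im=cv2.imread(f'pics/{f}.png'); hsv=cv2.cvtColor(im,cv2.COLOR_BGR2HSV)
    m=((w[:,2]>.108)&(w[:,2]<.135)&(w[:,0]>.2)&(w[:,0]<1)&(abs(w[:,1])<.45)).reshape(420,560).astype(np.uint8)
    k,l,st,_=cv2.connectedComponentsWithStats(m)
    for j in range(1,k):
        if st[j,4]<150: continue
        q=w[(l==j).ravel()]; c=hsv[l==j].mean(0)
        (cx,cy),wh,a=cv2.minAreaRect(q[:,:2].astype(np.float32)*1000)
        print(n,'top px',st[j],'hue',c[0].round(),'c',round(cx),round(cy),'wh',np.round(wh),round(a,1),'z',q[:,2].mean().round(4))
    g=((hsv[...,2]>185)&(hsv[...,1]<40)).ravel()&(abs(w[:,2])<.01)&(w[:,0]<.85)&(w[:,0]>.5)
    q=w[g]; rect=cv2.minAreaRect(q[:,:2].astype(np.float32)*1000); print('line',rect,len(q)); 
    p=np.polyfit(q[:,1],q[:,0],1); print(p, q[:,1].min(),q[:,1].max())
print('glue,jar',world('scene','s0',[(289,250),(307,219)]),world('side','d0',[(233,208),(285,219)]))
print('drv,offcut,stick,hammer',world('scene','s0',[(404,285),(391,342),(430,225),(195,145),(234,121),(115,212),(165,173)]).round(3).tolist())
```

```text
scene top px [266 138  38  36 814] hue 171.0 c 350 -83 wh [127.  84.] 4.7 z 0.1194
scene top px [199 141  37  34 811] hue 171.0 c 456 -268 wh [126.  84.] 15.8 z 0.1195
scene top px [156 173  47  40 975] hue 171.0 c 632 -288 wh [ 87. 122.] 87.2 z 0.1193
scene top px [ 208  208   52   39 1129] hue 13.0 c 654 -79 wh [ 85. 123.] 3.5 z 0.1193
scene top px [ 312  252   53   44 1328] hue 13.0 c 643 241 wh [ 87. 119.] 3.6 z 0.1193
line ((786.282958984375, 79.97259521484375), (31.63465690612793, 597.7493286132812), 2.7598657608032227) 1987
[-0.04638982  0.7899584 ] -0.21835663851608306 0.37814250672770694
side top px [244 106  46  24 757] hue 169.0 c 629 -286 wh [ 91. 123.] 86.8 z 0.1188
side top px [303 118  45  21 805] hue 169.0 c 455 -268 wh [121.  93.] 16.9 z 0.1191
side top px [223 142  38  34 946] hue 13.0 c 652 -78 wh [ 81. 129.] 3.0 z 0.119
side top px [ 332  159   48   27 1063] hue 170.0 c 349 -85 wh [121.  92.] 4.4 z 0.1192
side top px [ 187  220   47   47 1550] hue 13.0 c 641 240 wh [ 81. 130.] 3.9 z 0.1192
line ((784.155517578125, 77.80783081054688), (34.87935256958008, 604.4118041992188), 2.570253849029541) 1935
[-0.04639785  0.78742238] -0.22349809433810067 0.37969166827739315
glue,jar [[0.63495111 0.08884934 0.09416144]
 [0.50219723 0.07706475 0.06926046]] [[0.631392   0.093687   0.08853917]
 [0.50168822 0.08442316 0.06887673]]
drv,offcut,stick,hammer [[0.541, 0.408, 0.024], [0.704, 0.439, 0.001], [0.315, 0.406, 0.032], [0.375, -0.432, 0.011], [0.207, -0.376, 0.013], [0.745, -0.476, 0.024], [0.537, -0.438, 0.022]]
```

View pics/crop0.png

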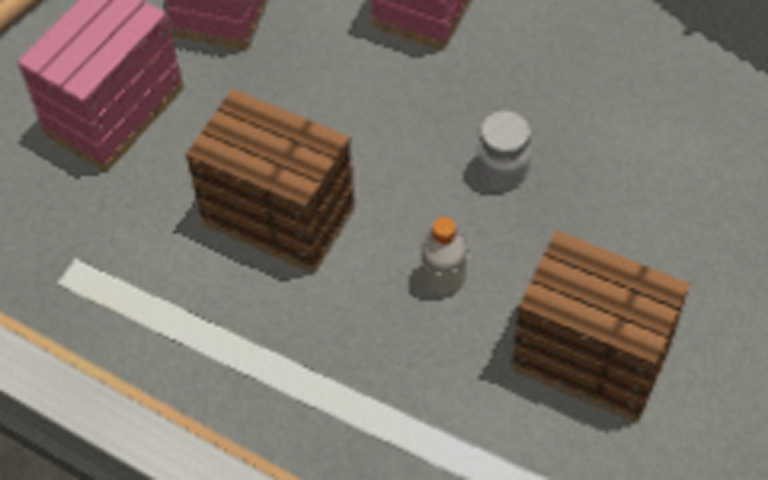

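Both targets are brown and upright, clear of the pink crates. The left one is at about (0.642, 0.240) and the right one at (0.653, -0.079), both yawed about 3.5°, with the line at 2.65°. I'll move over to behind the left crate first.

```bash
python3 -m handwheel '{"translation":[[-0.1,-0.05,0],[-0.25,-0.1,0],[-0.4,-0.16,0],[-0.55,-0.22,0],[-0.7,-0.28,0],[-0.82,-0.33,0],[-0.93,-0.37,0],[-0.93,-0.37,0]],"twist":[[0,0,-0.03],[0,0,-0.06],[0,0,-0.1],[0,0,-0.13],[0,0,-0.16],[0,0,-0.19],[0,0,-0.205],[0,0,-0.205]],"claw":[0.5,0.5,0.5,0.5,0.5,0.5,0.5,0.5]}'
python3 -m handwheel '{"translation":[[-0.11,-0.08,0],[-0.23,-0.16,0],[-0.34,-0.24,0],[-0.46,-0.32,0],[-0.57,-0.4,0],[-0.69,-0.49,0],[-0.8,-0.57,0],[-0.92,-0.65,0]],"twist":[[0,0,0],[0,0,0],[0,0,0],[0,0,0],[0,0,0],[0,0,0],[0,0,0],[0,0,0]],"claw":[0.5,0.5,0.5,0.5,0.5,0.5,0.5,0.5]}'
python3 -m handwheel '{"translation":[[-0.11,-0.08,0],[-0.23,-0.16,0],[-0.34,-0.24,0],[-0.46,-0.32,0],[-0.57,-0.4,0],[-0.69,-0.49,0],[-0.8,-0.57,0],[-0.92,-0.65,0]],"twist":[[0,0,0],[0,0,0],[0,0,0],[0,0,0],[0,0,0],[0,0,0],[0,0,0],[0,0,0]],"claw":[0.5,0.5,0.5,0.5,0.5,0.5,0.5,0.5]}'
cat >> h.py <<'E'
def go(x,y,z=None,yaw=None):
    s=r.read_state(); R=Ro.from_rotvec(s['orientation']).as_matrix(); p=s['eef_pos']
    t=np.array([x,y,p[2] if z is None else z]); print('t',round(s['clock'],2),'at',p.round(4),'yaw',np.degrees(np.arctan2(-R[0,1],R[1,1])).round(2),'tz',R[:,2].round(3),'shift',(R.T@(t-p)*10).round(3),'F',np.round(s['wrist_force'],1),'w',s['width'])
E
python3 -c "
from h import *
go(.718,.245,.245)"
```

```text
clock: 0.9
eef_pos: [0.2434, 0.5428, 0.2449]
orientation: [-0.092, 3.14, -0.002]
wrist_force: [0.8, -0.4, -0.5]
width: 0.0428
finger_force: 0.0
clock: 1.7
eef_pos: [0.3382, 0.4842, 0.2453]
orientation: [0.096, -3.14, -0.0]
wrist_force: [-0.1, 0.2, -1.1]
width: 0.0425
finger_force: 0.0
clock: 2.5
eef_pos: [0.434, 0.4251, 0.2453]
orientation: [0.096, -3.14, -0.0]
wrist_force: [0.5, 1.5, -0.4]
width: 0.0427
finger_force: 0.0
t 2.5 at [0.434  0.4251 0.2453] yaw 3.52 tz [-0.  0. -1.] shift [-2.725 -1.971  0.003] F [ 0.5  1.5 -0.4] w 0.042653584542258545
```

```bash
python3 -m handwheel '{"translation":[[-0.11,-0.08,0],[-0.23,-0.16,0],[-0.34,-0.24,0],[-0.46,-0.32,0],[-0.57,-0.4,0],[-0.69,-0.49,0],[-0.8,-0.57,0],[-0.91,-0.65,0]],"twist":[[0,0,0],[0,0,0],[0,0,0],[0,0,0],[0,0,0],[0,0,0],[0,0,0],[0,0,0]],"claw":[0.5,0.5,0.5,0.5,0.5,0.5,0.5,0.5]}'
python3 -m handwheel '{"translation":[[-0.11,-0.08,0],[-0.23,-0.16,0],[-0.34,-0.24,0],[-0.46,-0.32,0],[-0.57,-0.4,0],[-0.69,-0.49,0],[-0.8,-0.57,0],[-0.91,-0.65,0]],"twist":[[0,0,0],[0,0,0],[0,0,0],[0,0,0],[0,0,0],[0,0,0],[0,0,0],[0,0,0]],"claw":[0.5,0.5,0.5,0.5,0.5,0.5,0.5,0.5]}'
python3 -m handwheel '{"translation":[[-0.11,-0.08,0],[-0.23,-0.16,0],[-0.34,-0.24,0],[-0.46,-0.32,0],[-0.57,-0.4,0],[-0.69,-0.49,0],[-0.8,-0.57,0],[-0.91,-0.67,0]],"twist":[[0,0,0],[0,0,0],[0,0,0],[0,0,0],[0,0,0],[0,0,0],[0,0,0],[0,0,0]],"claw":[0.5,0.5,0.5,0.5,0.5,0.5,0.5,0.5]}'
python3 -m handwheel '{"translation":[[0,0,0.1],[0,0,0.22],[0,0,0.35],[0,0,0.48],[0,0,0.6],[0,0,0.7],[0,0,0.78],[0,0,0.8]],"twist":[[0,0,0],[0,0,0],[0,0,0],[0,0,0],[0,0,0],[0,0,0],[0,0,0],[0,0,0]],"claw":[0.5,0.5,0.5,0.5,0.5,0.5,0.5,0.5]}'
python3 - <<'E'
from h import *
go(.718,.245,.110)
a,_=snap('scene','s1'); b,_=snap('wrist','w1')
cv2.imwrite('pics/v1.png',np.hstack([cv2.resize(a[160:400,220:460],(400,400)),cv2.resize(b,(400,300))[:, :].copy() if 0 else cv2.copyMakeBorder(cv2.resize(b,(400,300)),0,100,0,0,cv2.BORDER_CONSTANT)]))
E
```

```text
clock: 3.3
eef_pos: [0.5288, 0.3656, 0.2452]
orientation: [0.096, -3.14, 0.0]
wrist_force: [0.5, 0.1, -0.4]
width: 0.0429
finger_force: 0.0
clock: 4.1
eef_pos: [0.6237, 0.3063, 0.2452]
orientation: [0.096, -3.14, 0.0]
wrist_force: [0.3, -0.4, -0.0]
width: 0.0428
finger_force: 0.0
clock: 4.9
eef_pos: [0.7183, 0.2454, 0.245]
orientation: [0.097, -3.14, -0.0]
wrist_force: [0.2, 0.6, -0.2]
width: 0.0424
finger_force: 0.0
clock: 5.7
eef_pos: [0.7171, 0.2457, 0.1639]
orientation: [0.096, -3.139, 0.001]
wrist_force: [0.1, 0.2, -0.8]
width: 0.0431
finger_force: 0.0
t 5.7 at [0.7171 0.2457 0.1639] yaw 3.51 tz [-0.002 -0.001 -1.   ] shift [-0.009 -0.007  0.539] F [ 0.1  0.2 -0.8] w 0.04305848576204589
```

View pics/v1.png

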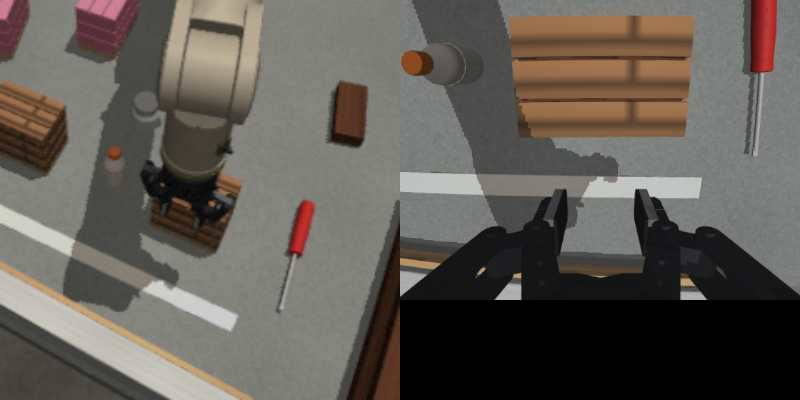

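The view shows the gripper centred and square behind the left crate: crate middle at wrist column 602, fingers' middle at 601. I'll descend behind it and start the tip.

```bash
python3 -m handwheel '{"translation":[[0,0,0.07],[0,0,0.15],[0,0,0.24],[0,0,0.33],[0,0,0.41],[0,0,0.48],[0,0,0.53],[0,0,0.54]],"twist":[[0,0,0],[0,0,0],[0,0,0],[0,0,0],[0,0,0],[0,0,0],[0,0,0],[0,0,0]],"claw":[0.5,0.5,0.5,0.5,0.5,0.5,0.5,0.5]}'
python3 -m handwheel '{"translation":[[0.03,0,0],[0.06,0,0],[0.09,0,0],[0.12,0,0],[0.15,0,0],[0.17,0,0],[0.19,0,0],[0.19,0,0]],"twist":[[0,0,0],[0,0,0],[0,0,0],[0,0,0],[0,0,0],[0,0,0],[0,0,0],[0,0,0]],"claw":[0.5,0.5,0.5,0.5,0.5,0.5,0.5,0.5]}'
python3 -m handwheel '{"translation":[[0.05,0,0],[0.11,0,-0.04],[0.17,0,-0.08],[0.22,0,-0.11],[0.28,0,-0.14],[0.33,0,-0.165],[0.39,0,-0.19],[0.44,0,-0.213]],"twist":[[0,0,0],[0,0,0],[0,0,0],[0,0,0],[0,0,0],[0,0,0],[0,0,0],[0,0,0]],"claw":[0.5,0.5,0.5,0.5,0.5,0.5,0.5,0.5]}'
python3 - <<'E'
from h import *
snap('side','d2'); im=cv2.imread('pics/d2.png')
cv2.imwrite('pics/v2.png',cv2.resize(im[170:330,120:330],None,fx=3,fy=3))
E
```

```text
clock: 6.6
eef_pos: [0.7172, 0.2456, 0.1103]
orientation: [0.096, -3.139, 0.001]
wrist_force: [0.8, -0.3, 0.3]
width: 0.0425
finger_force: 0.0
clock: 7.4
eef_pos: [0.6984, 0.2446, 0.1113]
orientation: [0.096, -3.14, -0.0]
wrist_force: [-0.1, -0.7, -1.2]
width: 0.0429
finger_force: 0.0
clock: 8.2
eef_pos: [0.6541, 0.2419, 0.1328]
orientation: [0.096, -3.14, -0.0]
wrist_force: [2.5, -0.2, -1.2]
width: 0.0425
finger_force: 0.7
```

View pics/v2.png

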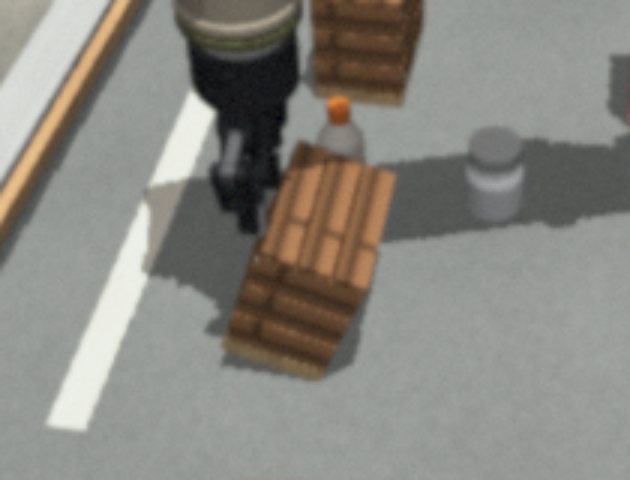

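The crate is tipping about its near edge by about 20°, with a gentle push of 2.5 N and no slide. I'll continue along the arc.

```bash
python3 -m handwheel '{"translation":[[0.055,0,-0.02],[0.11,0,-0.035],[0.165,0,-0.045],[0.22,0,-0.053],[0.275,0,-0.06],[0.33,0,-0.064],[0.385,0,-0.066],[0.44,0,-0.067]],"twist":[[0,0,0],[0,0,0],[0,0,0],[0,0,0],[0,0,0],[0,0,0],[0,0,0],[0,0,0]],"claw":[0.5,0.5,0.5,0.5,0.5,0.5,0.5,0.5]}'
python3 -m handwheel '{"translation":[[0.055,0,0.003],[0.11,0,0.01],[0.165,0,0.017],[0.222,0,0.024],[0.277,0,0.037],[0.33,0,0.052],[0.385,0,0.069],[0.436,0,0.087]],"twist":[[0,0,0],[0,0,0],[0,0,0],[0,0,0],[0,0,0],[0,0,0],[0,0,0],[0,0,0]],"claw":[0.5,0.5,0.5,0.5,0.5,0.5,0.5,0.5]}'
python3 -m handwheel '{"translation":[[0.045,0,0.02],[0.087,0,0.04],[0.125,0,0.055],[0.16,0,0.075],[0.2,0,0.1],[0.24,0,0.123],[0.275,0,0.15],[0.31,0,0.175]],"twist":[[0,0,0],[0,0,0],[0,0,0],[0,0,0],[0,0,0],[0,0,0],[0,0,0],[0,0,0]],"claw":[0.5,0.5,0.5,0.5,0.5,0.5,0.5,0.5]}'
python3 - <<'E'
from h import *
snap('side','d3'); im=cv2.imread('pics/d3.png')
cv2.imwrite('pics/v3.png',cv2.resize(im[150:350,120:350],None,fx=2.5,fy=2.5))
E
```

```text
clock: 9.05
eef_pos: [0.6103, 0.2392, 0.1394]
orientation: [0.096, -3.14, -0.0]
wrist_force: [0.7, 0.1, 1.6]
width: 0.0426
finger_force: 0.9
clock: 9.85
eef_pos: [0.5666, 0.2364, 0.1301]
orientation: [0.096, -3.139, 0.0]
wrist_force: [0.4, -0.1, 1.2]
width: 0.0428
finger_force: 0.3
clock: 10.65
eef_pos: [0.536, 0.2346, 0.1128]
orientation: [0.096, -3.14, 0.0]
wrist_force: [0.1, 0.3, 0.6]
width: 0.0427
finger_force: 0.0
```

View pics/v3.png

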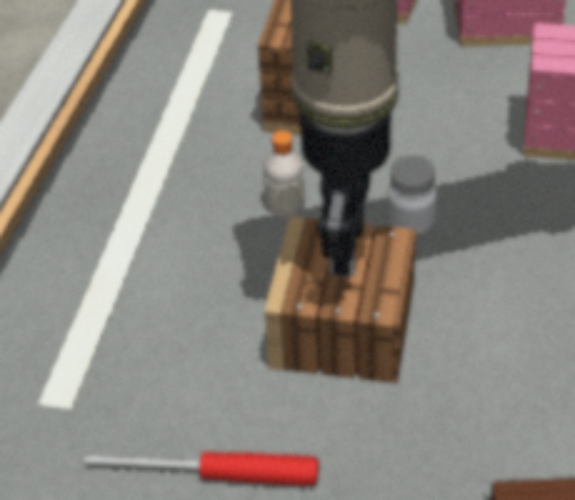

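The left crate now lies on its near side, and everything else is undisturbed. I'll rise and move behind the right crate.

```bash
python3 -m handwheel '{"translation":[[0,0,-0.12],[0,0,-0.25],[0,0,-0.4],[0,0,-0.55],[0,0,-0.7],[0,0,-0.85],[0,0,-0.97],[0,0,-1]],"twist":[[0,0,0],[0,0,0],[0,0,0],[0,0,0],[0,0,0],[0,0,0],[0,0,0],[0,0,0]],"claw":[0.5,0.5,0.5,0.5,0.5,0.5,0.5,0.5]}'
python3 -m handwheel '{"translation":[[-0.05,-0.1,0],[-0.1,-0.2,0],[-0.16,-0.3,0],[-0.21,-0.4,0],[-0.27,-0.5,0],[-0.32,-0.6,0],[-0.38,-0.7,0],[-0.43,-0.8,0]],"twist":[[0,0,0],[0,0,0],[0,0,0],[0,0,0],[0,0,0],[0,0,0],[0,0,0],[0,0,0]],"claw":[0.5,0.5,0.5,0.5,0.5,0.5,0.5,0.5]}'
python3 -m handwheel '{"translation":[[-0.05,-0.1,0],[-0.1,-0.2,0],[-0.16,-0.3,0],[-0.21,-0.4,0],[-0.27,-0.5,0],[-0.32,-0.6,0],[-0.38,-0.7,0],[-0.43,-0.8,0]],"twist":[[0,0,0],[0,0,0],[0,0,0],[0,0,0],[0,0,0],[0,0,0],[0,0,0],[0,0,0]],"claw":[0.5,0.5,0.5,0.5,0.5,0.5,0.5,0.5]}'
python3 -m handwheel '{"translation":[[-0.05,-0.1,0],[-0.1,-0.2,0],[-0.16,-0.3,0],[-0.21,-0.4,0],[-0.27,-0.5,0],[-0.32,-0.6,0],[-0.38,-0.7,0],[-0.43,-0.8,0]],"twist":[[0,0,0],[0,0,0],[0,0,0],[0,0,0],[0,0,0],[0,0,0],[0,0,0],[0,0,0]],"claw":[0.5,0.5,0.5,0.5,0.5,0.5,0.5,0.5]}'
python3 -m handwheel '{"translation":[[-0.05,-0.1,0],[-0.1,-0.2,0],[-0.16,-0.3,0],[-0.21,-0.4,0],[-0.27,-0.5,0],[-0.32,-0.6,0],[-0.38,-0.7,0],[-0.43,-0.8,0]],"twist":[[0,0,0],[0,0,0],[0,0,0],[0,0,0],[0,0,0],[0,0,0],[0,0,0],[0,0,0]],"claw":[0.5,0.5,0.5,0.5,0.5,0.5,0.5,0.5]}'
python3 - <<'E'
from h import *
go(.727,-.075,.11)
a,_=snap('scene','s4'); b,_=snap('wrist','w4')
cv2.imwrite('pics/v4.png',np.hstack([cv2.resize(a[180:380,170:370],(400,400)),cv2.copyMakeBorder(cv2.resize(b,(400,300)),0,100,0,0,cv2.BORDER_CONSTANT)]))
uv,w=cloud('wrist','w4'); q=w[(w[:,2]>.112)&(w[:,2]<.13)&(w[:,0]>.55)&(w[:,0]<.72)&(w[:,1]>-.16)&(w[:,1]<0)]
print(cv2.minAreaRect(q[:,:2].astype(np.float32)*1000))
E
```

```text
clock: 11.5
eef_pos: [0.5374, 0.2349, 0.2158]
orientation: [-0.096, 3.137, 0.003]
wrist_force: [0.7, -0.7, -0.0]
width: 0.043
finger_force: 0.0
clock: 12.3
eef_pos: [0.5847, 0.1565, 0.213]
orientation: [0.096, -3.14, 0.0]
wrist_force: [0.3, -0.1, 0.4]
width: 0.0427
finger_force: 0.0
clock: 13.1
eef_pos: [0.6325, 0.0794, 0.213]
orientation: [0.096, -3.14, 0.0]
wrist_force: [-0.1, -0.5, -0.5]
width: 0.0423
finger_force: 0.0
clock: 13.9
eef_pos: [0.6803, 0.0022, 0.213]
orientation: [0.096, -3.14, 0.0]
wrist_force: [0.1, 0.1, -0.1]
width: 0.0431
finger_force: 0.0
clock: 14.7
eef_pos: [0.7281, -0.075, 0.213]
orientation: [0.096, -3.14, 0.0]
wrist_force: [-0.2, -0.1, 0.1]
width: 0.043
finger_force: 0.0
t 14.7 at [ 0.7281 -0.075   0.213 ] yaw 3.52 tz [-0. -0. -1.] shift [1.10e-02 1.00e-03 1.03e+00] F [-0.2 -0.1  0.1] w 0.04299259613632139
((653.2908935546875, -78.15995788574219), (80.5193862915039, 120.69641876220703), 2.8094820976257324)
```

View pics/v4.png

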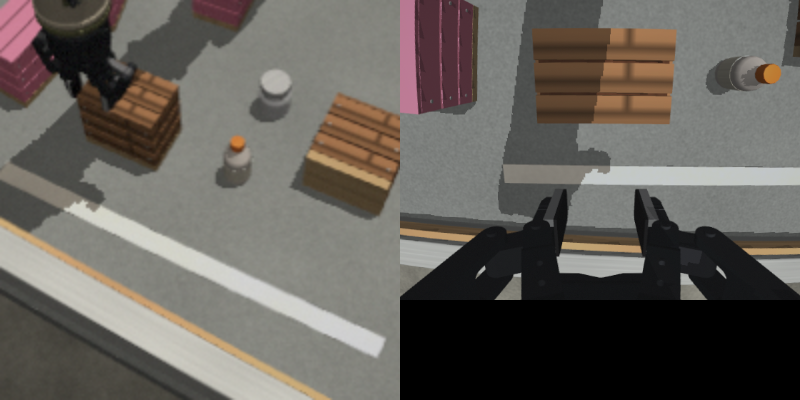

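The left crate's underside is bare, seen at (345,180) in the left half of the view, so the right crate is the stamped one. The gripper is centred behind the right crate, whose yaw is 2.8° and far face at x≈0.693. I'll tip it the same way.

```bash
python3 -m handwheel '{"translation":[[0,0,0.12],[0,0,0.25],[0,0,0.4],[0,0,0.55],[0,0,0.7],[0,0,0.85],[0,0,0.97],[0,0,1]],"twist":[[0,0,0],[0,0,0.008],[0,0,0.008],[0,0,0.008],[0,0,0.008],[0,0,0.008],[0,0,0.008],[0,0,0.008]],"claw":[0.5,0.5,0.5,0.5,0.5,0.5,0.5,0.5]}'
python3 -m handwheel '{"translation":[[0.03,0,0.02],[0.06,0,0.03],[0.09,0,0.03],[0.12,0,0.03],[0.15,0,0.03],[0.17,0,0.03],[0.19,0,0.03],[0.19,0,0.03]],"twist":[[0,0,0],[0,0,0],[0,0,0],[0,0,0],[0,0,0],[0,0,0],[0,0,0],[0,0,0]],"claw":[0.5,0.5,0.5,0.5,0.5,0.5,0.5,0.5]}'
python3 -m handwheel '{"translation":[[0.05,0,0],[0.11,0,-0.04],[0.17,0,-0.08],[0.22,0,-0.11],[0.28,0,-0.14],[0.33,0,-0.165],[0.39,0,-0.19],[0.44,0,-0.213]],"twist":[[0,0,0],[0,0,0],[0,0,0],[0,0,0],[0,0,0],[0,0,0],[0,0,0],[0,0,0]],"claw":[0.5,0.5,0.5,0.5,0.5,0.5,0.5,0.5]}'
python3 -m handwheel '{"translation":[[0.055,0,-0.02],[0.11,0,-0.035],[0.165,0,-0.045],[0.22,0,-0.053],[0.275,0,-0.06],[0.33,0,-0.064],[0.385,0,-0.066],[0.44,0,-0.067]],"twist":[[0,0,0],[0,0,0],[0,0,0],[0,0,0],[0,0,0],[0,0,0],[0,0,0],[0,0,0]],"claw":[0.5,0.5,0.5,0.5,0.5,0.5,0.5,0.5]}'
python3 -m handwheel '{"translation":[[0.055,0,0.003],[0.11,0,0.01],[0.165,0,0.017],[0.222,0,0.024],[0.277,0,0.037],[0.33,0,0.052],[0.385,0,0.069],[0.436,0,0.087]],"twist":[[0,0,0],[0,0,0],[0,0,0],[0,0,0],[0,0,0],[0,0,0],[0,0,0],[0,0,0]],"claw":[0.5,0.5,0.5,0.5,0.5,0.5,0.5,0.5]}'
python3 -m handwheel '{"translation":[[0.045,0,0.02],[0.087,0,0.04],[0.125,0,0.055],[0.16,0,0.075],[0.2,0,0.1],[0.24,0,0.123],[0.275,0,0.15],[0.31,0,0.175]],"twist":[[0,0,0],[0,0,0],[0,0,0],[0,0,0],[0,0,0],[0,0,0],[0,0,0],[0,0,0]],"claw":[0.5,0.5,0.5,0.5,0.5,0.5,0.5,0.5]}'
python3 - <<'E'
from h import *
a,_=snap('scene','s5'); 
cv2.imwrite('pics/v5.png',cv2.resize(a[160:400,150:410],None,fx=2.4,fy=2.4))
uv,w=cloud('scene','s5')
for y0,y1 in((-.16,0),(.16,.32)):
    q=w[(w[:,2]>.07)&(w[:,2]<.09)&(w[:,0]>.45)&(w[:,0]<.66)&(w[:,1]>y0)&(w[:,1]<y1)]; print(cv2.minAreaRect(q[:,:2].astype(np.float32)*1000),len(q))
go(.48,-.09)
E
```

```text
clock: 15.6
eef_pos: [0.7266, -0.0741, 0.1106]
orientation: [0.076, -3.138, -0.0]
wrist_force: [-0.6, -0.0, 0.4]
width: 0.0431
finger_force: 0.0
clock: 16.4
eef_pos: [0.7084, -0.0752, 0.1102]
orientation: [0.076, -3.141, 0.0]
wrist_force: [0.3, 0.1, -0.2]
width: 0.0424
finger_force: 0.0
clock: 17.2
eef_pos: [0.6641, -0.0774, 0.1316]
orientation: [0.076, -3.141, 0.0]
wrist_force: [1.6, 0.3, -0.9]
width: 0.0427
finger_force: 0.7
clock: 18.0
eef_pos: [0.6202, -0.0796, 0.1382]
orientation: [-0.076, 3.141, -0.0]
wrist_force: [1.2, 0.4, 1.8]
width: 0.0426
finger_force: 0.9
clock: 18.8
eef_pos: [0.5764, -0.0815, 0.1289]
orientation: [0.076, -3.14, -0.0]
wrist_force: [-1.1, 0.5, 1.1]
width: 0.0427
finger_force: 0.2
clock: 19.6
eef_pos: [0.5459, -0.0831, 0.1116]
orientation: [0.077, -3.14, 0.0]
wrist_force: [-0.6, -0.5, -0.6]
width: 0.0424
finger_force: 0.0
((552.1873779296875, -84.37503814697266), (124.34375, 125.65576934814453), 4.769492149353027) 1169
((541.1404418945312, 234.89739990234375), (125.45777130126953, 118.79138946533203), 3.440319538116455) 1616
t 19.65 at [ 0.5452 -0.0832  0.1112] yaw 2.78 tz [-0.001  0.    -1.   ] shift [ 0.654 -0.036  0.001] F [-1.1 -0.2 -0.1] w 0.042767091982039845
```

View pics/v5.png

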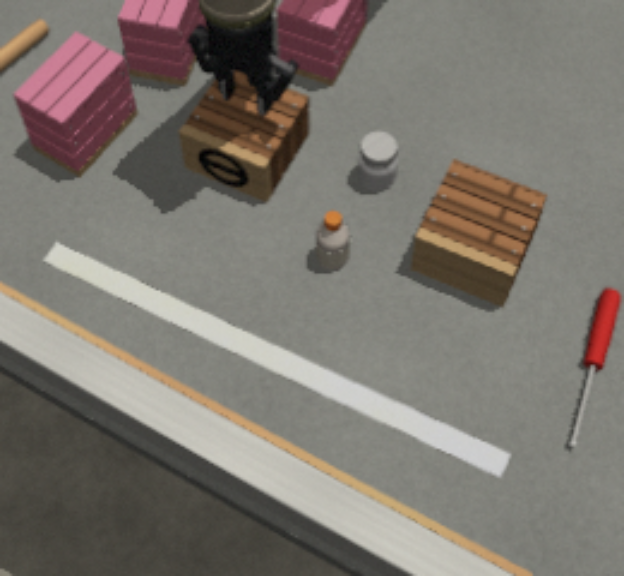

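The black ring is on the right crate's underside, at about (222,165) in the view, and both crates lie with their undersides facing the line. I'll rise and measure the stamped crate and its surroundings from the wrist.

```bash
python3 -m handwheel '{"translation":[[0,0,-0.12],[0,0,-0.25],[0,0,-0.4],[0,0,-0.55],[0,0,-0.7],[0,0,-0.85],[0,0,-0.97],[0,0,-1]],"twist":[[0,0,0],[0,0,0],[0,0,0],[0,0,0],[0,0,0],[0,0,0],[0,0,0],[0,0,0]],"claw":[0.5,0.5,0.5,0.5,0.5,0.5,0.5,0.5]}'
python3 - <<'E'
from h import *
print(np.round(eyes.camera_info('wrist')['tool_from_camera'],3).tolist())
snap('wrist','w6'); snap('side','d6')
def rect(w,x0,x1,y0,y1,z0,z1,t):
    q=w[(w[:,2]>z0)&(w[:,2]<z1)&(w[:,0]>x0)&(w[:,0]<x1)&(w[:,1]>y0)&(w[:,1]<y1)]
    if len(q)<30: print(t,len(q)); return
    m=cv2.minAreaRect(q[:,:2].astype(np.float32)*1000); print(t,np.round(m[0],1),np.round(m[1],1),round(m[2],2),len(q),'x',q[:,0].min().round(3),q[:,0].max().round(3))
for n,f in(('wrist','w6'),('side','d6')):
    uv,w=cloud(n,f); rect(w,.44,.66,-.17,.02,.072,.088,n+' R'); rect(w,.25,.43,-.16,0,.112,.128,n+' pink'); rect(w,.44,.66,.15,.33,.072,.088,n+' L')
# fingertips in tool frame
z=np.load('pics/w6.npz'); uv,w=cloud('wrist','w6'); t=Ro.from_rotvec(z['o']).inv().apply(w-z['p'])
m=(abs(t[:,1])<.08)&(abs(t[:,0])<.03)&(t[:,2]>-.06)&(t[:,2]<.03); q=t[m]; print('fingers',q.min(0).round(4),q.max(0).round(4),np.percentile(q[:,2],98),np.percentile(q[:,0],[2,98]).round(4))
go(.47,-.089)
E
```

```text
clock: 20.45
eef_pos: [0.5473, -0.0833, 0.2145]
orientation: [-0.076, 3.137, -0.0]
wrist_force: [0.3, -0.7, -0.3]
width: 0.0429
finger_force: 0.0
[[-0.001, -0.954, -0.301, 0.077], [1.0, -0.0, -0.001, 0.001], [0.001, -0.301, 0.954, -0.128], [0.0, 0.0, 0.0, 1.0]]
wrist R [551.3 -83.6] [120.7 120.7] 2.99 21309 x 0.488 0.613
wrist pink [409.7 -80.9] [ 1.6 72.4] 5.02 254 x 0.407 0.413
wrist L 2
side R [549.9 -87. ] [121.4 134.5] 2.34 1330 x 0.487 0.613
side pink [348.5 -84.9] [120.3  89.2] 5.01 1008 x 0.285 0.412
side L [539.5 233.8] [120.5 128.8] 3.98 2189 x 0.476 0.603
fingers [-0.0133 -0.0587 -0.06  ] [0.0179 0.0614 0.0135] 0.003657102226648523 [-0.0101  0.0168]
t 20.55 at [ 0.5466 -0.0831  0.2127] yaw 2.79 tz [ 0.001 -0.    -1.   ] shift [ 0.768 -0.021 -0.001] F [ 0.7 -1.   0.3] w 0.04276875544994184
```

```bash
python3 -c "
from h import *
print(np.round(r.read_state()['joint_positions'],3))"
```

```text
[-0.189  0.249  0.339  1.637 -0.086  1.269  1.786]
```

```bash
python3 -m handwheel '{"translation":[[0.1,0,0],[0.2,0,0],[0.3,0,0],[0.4,-0.01,0],[0.5,-0.01,0],[0.6,-0.02,0],[0.7,-0.02,0],[0.77,-0.02,0]],"twist":[[0,0,0.083],[0,0,0.167],[0,0,0.25],[0,0,0.333],[0,0,0.417],[0,0,0.5],[0,0,0.583],[0,0,0.667]],"claw":[0.5,0.5,0.5,0.5,0.5,0.5,0.5,0.5]}'
python3 -m handwheel '{"translation":[[0,0,0],[0,0,0],[0,0,0],[0,0,0],[0,0,0],[0,0,0],[0,0,0],[0,0,0]],"twist":[[0,0,0.083],[0,0,0.167],[0,0,0.25],[0,0,0.333],[0,0,0.417],[0,0,0.5],[0,0,0.583],[0,0,0.667]],"claw":[0.5,0.5,0.5,0.5,0.5,0.5,0.5,0.5]}'
python3 -m handwheel '{"translation":[[0,0,0],[0,0,0],[0,0,0],[0,0,0],[0,0,0],[0,0,0],[0,0,0],[0,0,0]],"twist":[[0,0,0.083],[0,0,0.167],[0,0,0.25],[0,0,0.333],[0,0,0.417],[0,0,0.5],[0,0,0.583],[0,0,0.667]],"claw":[0.5,0.5,0.5,0.5,0.5,0.5,0.5,0.5]}'
python3 - <<'E'
from h import *
go(.47,-.088,.033)
snap('wrist','w7'); uv,w=cloud('wrist','w7'); im=cv2.imread('pics/w7.png'); hsv=cv2.cvtColor(im,cv2.COLOR_BGR2HSV)
q=w[(w[:,2]>.072)&(w[:,2]<.088)&(w[:,0]>.44)&(w[:,0]<.66)&(w[:,1]>-.17)&(w[:,1]<.02)]; print(cv2.minAreaRect(q[:,:2].astype(np.float32)*1000),len(q))
g=(hsv[...,2].ravel()>150)&(hsv[...,1].ravel()<50)&(abs(w[:,2])<.008)&(w[:,0]>.74)&(w[:,0]<.84); q=w[g]; print(len(q))
if len(q)>50: print(cv2.minAreaRect(q[:,:2].astype(np.float32)*1000),q[:,1].min(),q[:,1].max(),np.polyfit(q[:,1],q[:,0],1))
E
```

```text
clock: 21.35
eef_pos: [0.4683, -0.0889, 0.2111]
orientation: [-1.512, -2.752, 0.001]
wrist_force: [-0.1, 0.6, 0.1]
width: 0.0428
finger_force: 0.0
clock: 22.15
eef_pos: [0.4689, -0.0888, 0.2111]
orientation: [-2.686, -1.628, 0.002]
wrist_force: [-0.3, -0.0, 1.6]
width: 0.0429
finger_force: 0.0
clock: 22.95
eef_pos: [0.4689, -0.0888, 0.2111]
orientation: [3.141, 0.066, -0.002]
wrist_force: [-0.1, 0.2, -0.4]
width: 0.0426
finger_force: 0.0
t 22.95 at [ 0.4689 -0.0888  0.2111] yaw -177.61 tz [-0.002 -0.    -1.   ] shift [ 0.014 -0.007  1.781] F [-0.1  0.2 -0.4] w 0.04258221951752294
((551.2993774414062, -83.58226776123047), (121.0108413696289, 120.78434753417969), 3.0734169483184814) 28674
0
```

View pics/w7.png

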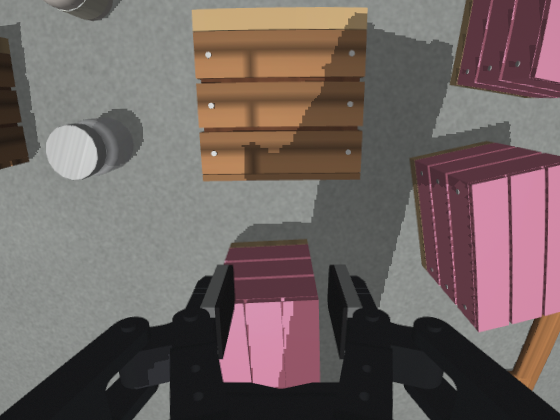

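The view is clear: the stamped crate's near face is at row 180 ahead of the fingers, with nothing alongside them and the pink crate behind. I'll descend behind it.

```bash
python3 -m handwheel '{"translation":[[0,0,0.12],[0,0,0.25],[0,0,0.4],[0,0,0.55],[0,0,0.7],[0,0,0.85],[0,0,0.97],[0,0,1]],"twist":[[0,0,0],[0,0,-0.003],[0,0,-0.003],[0,0,-0.003],[0,0,-0.003],[0,0,-0.003],[0,0,-0.003],[0,0,-0.003]],"claw":[0.5,0.5,0.5,0.5,0.5,0.5,0.5,0.5]}'
python3 -m handwheel '{"translation":[[0,0,0.1],[0,-0.01,0.2],[0,-0.01,0.32],[0,-0.01,0.44],[0,-0.01,0.56],[0,-0.01,0.68],[0,-0.01,0.77],[0,-0.01,0.81]],"twist":[[0,0,0],[0,0,0],[0,0,0],[0,0,0],[0,0,0],[0,0,0],[0,0,0],[0,0,0]],"claw":[0.5,0.5,0.5,0.5,0.5,0.5,0.5,0.5]}'
python3 -m handwheel '{"translation":[[0.02,0,0],[0.05,0,0],[0.08,0,0],[0.11,0,0],[0.14,0,0],[0.17,0,0],[0.19,0,0],[0.2,0,0]],"twist":[[0,0,0],[0,0,0],[0,0,0],[0,0,0],[0,0,0],[0,0,0],[0,0,0],[0,0,0]],"claw":[0.5,0.5,0.5,0.5,0.5,0.5,0.5,0.5]}'
python3 - <<'E'
from h import *
go(.661,-.079,.03)
snap('side','d8'); im=cv2.imread('pics/d8.png')
cv2.imwrite('pics/v8.png',cv2.resize(im[100:300,170:420],None,fx=3,fy=3))
E
```

```text
clock: 23.8
eef_pos: [0.468, -0.0887, 0.1097]
orientation: [3.14, 0.084, -0.006]
wrist_force: [-0.0, 0.6, -0.1]
width: 0.0425
finger_force: 0.0
clock: 24.6
eef_pos: [0.4688, -0.0878, 0.0297]
orientation: [3.14, 0.081, -0.003]
wrist_force: [0.2, -0.3, -0.4]
width: 0.0426
finger_force: 0.0
clock: 25.4
eef_pos: [0.4883, -0.0871, 0.0311]
orientation: [-3.14, -0.08, 0.003]
wrist_force: [-9.1, -0.8, 8.1]
width: 0.0428
finger_force: 0.0
t 25.4 at [ 0.4883 -0.0871  0.0311] yaw -177.07 tz [-0.002  0.    -1.   ] shift [1.729 0.007 0.008] F [-9.1 -0.8  8.1] w 0.04277915313351009
```

View pics/v8.png

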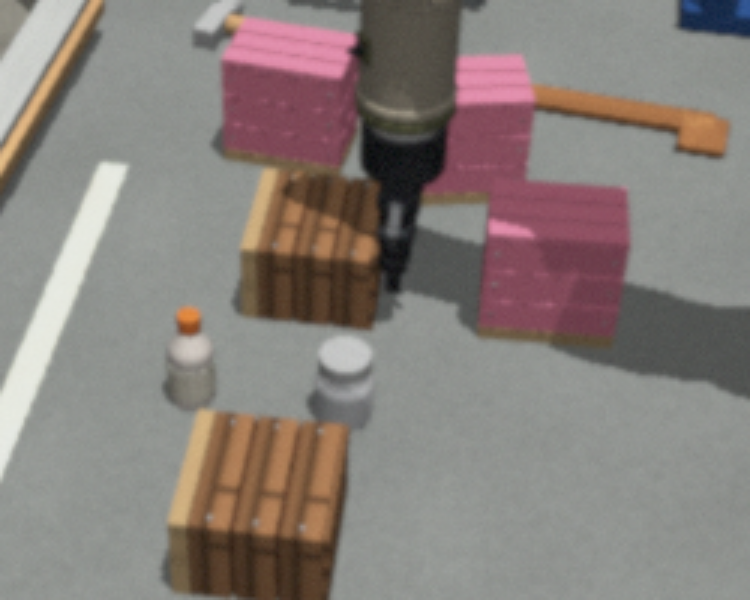

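Run:
```python
from h import *
snap('scene','s8')
for n,f in(('side','d6'),('side','d8'),('scene','s8')):
    uv,w=cloud(n,f); q=w[(w[:,2]>.07)&(w[:,2]<.11)&(w[:,0]>.50)&(w[:,0]<.63)&(w[:,1]>-.14)&(w[:,1]<-.025)]
    for x in np.arange(.50,.63,.02):
        k=q[(q[:,0]>=x)&(q[:,0]<x+.02)]; print(f,x.round(2),len(k),np.median(k[:,2]).round(4) if len(k) else '')
```

```text
d6 0.5 202 0.0802
d6 0.52 208 0.0796
d6 0.54 200 0.08
d6 0.56 205 0.0795
d6 0.58 200 0.08
d6 0.6 96 0.0802
d6 0.62 0 
d8 0.5 159 0.0803
d8 0.52 202 0.08
d8 0.54 207 0.0799
d8 0.56 201 0.0798
d8 0.58 201 0.0803
d8 0.6 190 0.0799
d8 0.62 12 0.0796
s8 0.5 244 0.081
s8 0.52 212 0.08
s8 0.54 203 0.0802
s8 0.56 211 0.0798
s8 0.58 216 0.0799
s8 0.6 223 0.08
s8 0.62 79 0.0772
```

```bash
python3 -m handwheel '{"translation":[[0.04,0,0],[0.09,0,0],[0.15,0,0],[0.21,0,0],[0.27,0,0],[0.33,0,0],[0.38,0,0],[0.4,0,0]],"twist":[[0,0,0],[0,0,0],[0,0,0],[0,0,0],[0,0,0],[0,0,0],[0,0,0],[0,0,0]],"claw":[0.5,0.5,0.5,0.5,0.5,0.5,0.5,0.5]}'
python3 - <<'E'
from h import *
go(.661,-.079,.03)
snap('side','d9')
uv,w=cloud('side','d9'); q=w[(w[:,2]>.07)&(w[:,2]<.12)&(w[:,0]>.50)&(w[:,0]<.7)&(w[:,1]>-.14)&(w[:,1]<-.025)]
for x in np.arange(.52,.69,.02):
    k=q[(q[:,0]>=x)&(q[:,0]<x+.02)]; print(x.round(2),len(k),np.median(k[:,2]).round(4) if len(k) else '')
E
```

```text
clock: 26.3
eef_pos: [0.5287, -0.085, 0.0312]
orientation: [-3.14, -0.081, 0.003]
wrist_force: [-8.9, -0.5, 8.1]
width: 0.0426
finger_force: 0.0
t 26.3 at [ 0.5287 -0.085   0.0312] yaw -177.05 tz [-0.002  0.    -1.   ] shift [1.324 0.008 0.009] F [-8.9 -0.5  8.1] w 0.042643687379016755
0.52 60 0.0873
0.54 139 0.0803
0.56 204 0.0799
0.58 195 0.0798
0.6 198 0.0797
0.62 189 0.0799
0.64 185 0.0801
0.66 21 0.0793
0.68 0
```

```bash
python3 -m handwheel '{"translation":[[0.04,0,0],[0.1,0,0],[0.17,0,0],[0.24,0,0],[0.31,0,0],[0.38,0,0],[0.43,0,0],[0.45,0,0]],"twist":[[0,0,0],[0,0,0],[0,0,0],[0,0,0],[0,0,0],[0,0,0],[0,0,0],[0,0,0]],"claw":[0.5,0.5,0.5,0.5,0.5,0.5,0.5,0.5]}'
python3 -m handwheel '{"translation":[[0.04,0,0],[0.1,0,0],[0.17,0,0],[0.24,0,0],[0.31,0,0],[0.38,0,0],[0.43,0,0],[0.45,0,0]],"twist":[[0,0,0],[0,0,0],[0,0,0],[0,0,0],[0,0,0],[0,0,0],[0,0,0],[0,0,0]],"claw":[0.5,0.5,0.5,0.5,0.5,0.5,0.5,0.5]}'
cat > m.py <<'E'
from h import *
import sys
t=sys.argv[1]; go(.661,-.079,.03)
for n in('scene','side'):
    im,_=snap(n,n+t); uv,w=cloud(n,n+t); hsv=cv2.cvtColor(im,cv2.COLOR_BGR2HSV)
    g=((hsv[...,2]>170)&(hsv[...,1]<45)).ravel()&(abs(w[:,2])<.008)&(w[:,0]<.83)&(w[:,0]>.73)&(w[:,1]>-.01)&(w[:,1]<.36); q=w[g]
    rc=cv2.minAreaRect(q[:,:2].astype(np.float32)*1000); p=np.polyfit(q[:,1],q[:,0],1)
    # front edge of crate top, bins along y
    q=w[(w[:,2]>.074)&(w[:,2]<.086)&(w[:,0]>.6)&(w[:,0]<.85)&(w[:,1]>-.135)&(w[:,1]<-.02)]; E=[]
    for y in np.arange(-.13,-.025,.01):
        k=q[(q[:,1]>=y)&(q[:,1]<y+.01)]; 
        if len(k)>5: E.append((y+.005,k[:,0].max()))
    E=np.array(E); e=np.polyfit(E[:,0],E[:,1],1); f=w[(w[:,2]>.02)&(w[:,2]<.065)&(w[:,0]>.70)&(w[:,0]<.85)&(w[:,1]>-.13)&(w[:,1]<-.03)]
    print(n,'line slope',p[0].round(4),'x at -.075',np.polyval(p,-.075).round(4),'| edge slope',e[0].round(4),'x',np.polyval(e,-.075).round(4))
    if n=='scene' and len(f)>50:
        e=np.polyfit(f[:,1],f[:,0],1); print(' front face slope',e[0].round(4),'x',np.polyval(e,-.075).round(4),len(f))
E
python3 m.py 10
```

```text
clock: 27.15
eef_pos: [0.5737, -0.0827, 0.0312]
orientation: [-3.14, -0.081, 0.003]
wrist_force: [-9.4, 0.4, 6.2]
width: 0.0429
finger_force: 0.0
clock: 27.95
eef_pos: [0.6187, -0.0804, 0.0313]
orientation: [-3.141, -0.081, 0.003]
wrist_force: [-7.8, 0.2, 6.5]
width: 0.0425
finger_force: 0.0
t 27.95 at [ 0.6187 -0.0804  0.0313] yaw -177.05 tz [-0.002 -0.    -1.   ] shift [0.423 0.008 0.012] F [-7.8  0.2  6.5] w 0.04251019112751379
scene line slope -0.0465 x at -.075 0.7933 | edge slope -0.0576 x 0.7543
 front face slope -0.0566 x 0.7533 206
side line slope -0.0456 x at -.075 0.7908 | edge slope -0.0535 x 0.7507
```

```bash
python3 -m handwheel '{"translation":[[0.03,0,0],[0.07,0,0],[0.12,0,0],[0.17,0,0],[0.22,0,0],[0.26,0,0],[0.29,0,0],[0.3,0,0]],"twist":[[0,0,0.001],[0,0,0.002],[0,0,0.003],[0,0,0.004],[0,0,0.005],[0,0,0.005],[0,0,0.005],[0,0,0.005]],"claw":[0.5,0.5,0.5,0.5,0.5,0.5,0.5,0.5]}'
python3 m.py 11
```

```text
clock: 28.85
eef_pos: [0.6485, -0.0788, 0.0313]
orientation: [-3.141, -0.069, 0.003]
wrist_force: [-8.3, 0.3, 6.8]
width: 0.0424
finger_force: 0.0
t 28.85 at [ 0.6485 -0.0788  0.0313] yaw -177.5 tz [-0.002  0.    -1.   ] shift [0.125 0.007 0.012] F [-8.3  0.3  6.8] w 0.04242488251203485
scene line slope -0.0469 x at -.075 0.7934 | edge slope -0.0463 x 0.7835
 front face slope -0.0452 x 0.7832 195
side line slope -0.0454 x at -.075 0.7907 | edge slope -0.0549 x 0.7811
```

```bash
python3 -m handwheel '{"translation":[[0.02,0,0],[0.04,0,0],[0.06,0,0],[0.08,0,0],[0.095,0,0],[0.1,0,0],[0.1,0,0],[0.1,0,0]],"twist":[[0,0,0],[0,0,0],[0,0,0],[0,0,0],[0,0,0],[0,0,0],[0,0,0],[0,0,0]],"claw":[0.5,0.5,0.5,0.5,0.5,0.5,0.5,0.5]}'
python3 -m handwheel '{"translation":[[-0.04,0,0],[-0.1,0,0],[-0.17,0,0],[-0.25,0,0],[-0.33,0,0],[-0.4,0,0],[-0.45,0,0],[-0.5,0,0]],"twist":[[0,0,0],[0,0,0],[0,0,0],[0,0,0],[0,0,0],[0,0,0],[0,0,0],[0,0,0]],"claw":[0.5,0.5,0.5,0.5,0.5,0.5,0.5,0.5]}'
python3 -m handwheel '{"translation":[[-0.05,0,-0.12],[-0.1,0,-0.25],[-0.15,0,-0.4],[-0.2,0,-0.55],[-0.25,0,-0.7],[-0.25,0,-0.85],[-0.25,0,-0.97],[-0.25,0,-1]],"twist":[[0,0,0],[0,0,0],[0,0,0],[0,0,0],[0,0,0],[0,0,0],[0,0,0],[0,0,0]],"claw":[0.5,0.5,0.5,0.5,0.5,0.5,0.5,0.5]}'
python3 -m handwheel '{"translation":[[0,0,-0.1],[0,0,-0.2],[0,0,-0.3],[0,0,-0.4],[0,0,-0.5],[0,0,-0.55],[0,0,-0.6],[0,0,-0.6]],"twist":[[0,0,0],[0,0,0],[0,0,0],[0,0,0],[0,0,0],[0,0,0],[0,0,0],[0,0,0]],"claw":[0.5,0.5,0.5,0.5,0.5,0.5,0.5,0.5]}'
python3 m.py 12
python3 - <<'E'
import cv2
a=cv2.imread('pics/scene12.png'); cv2.imwrite('pics/v12.png',cv2.resize(a[150:360,150:410],None,fx=2.8,fy=2.8))
E
```

```text
clock: 29.75
eef_pos: [0.6584, -0.0784, 0.0313]
orientation: [-3.141, -0.068, 0.003]
wrist_force: [-7.1, 0.1, 4.8]
width: 0.0426
finger_force: 0.0
clock: 30.55
eef_pos: [0.6087, -0.0803, 0.031]
orientation: [-3.141, -0.069, -0.0]
wrist_force: [0.8, 0.2, 0.6]
width: 0.0432
finger_force: 0.0
clock: 31.35
eef_pos: [0.5853, -0.0814, 0.133]
orientation: [3.141, 0.069, 0.005]
wrist_force: [0.3, 0.2, -0.3]
width: 0.0428
finger_force: 0.0
clock: 32.15
eef_pos: [0.5844, -0.0814, 0.1915]
orientation: [3.141, 0.069, 0.001]
wrist_force: [0.1, -0.3, -0.3]
width: 0.0427
finger_force: 0.0
t 32.15 at [ 0.5844 -0.0814  0.1915] yaw -177.48 tz [ 0.001 -0.    -1.   ] shift [0.765 0.009 1.616] F [ 0.1 -0.3 -0.3] w 0.04269199186066291
scene line slope -0.0469 x at -.075 0.7935 | edge slope -0.0482 x 0.794
 front face slope -0.0433 x 0.7933 191
side line slope -0.0463 x at -.075 0.791 | edge slope -0.0535 x 0.7901
```

View pics/v12.png

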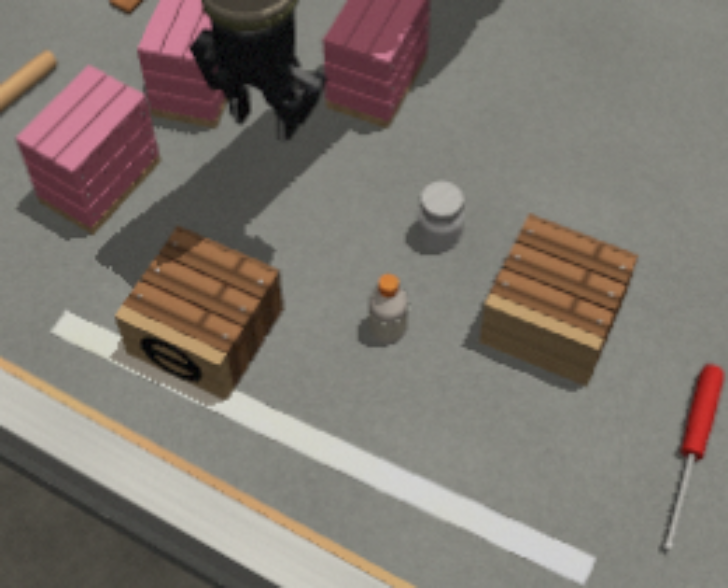

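The stamped face, with its ring at (170,357) in the view, stands on the line. It is within about 1 mm of the line's centre and within about 0.3° of square. The plain crate lies where it was tipped, and nothing else has moved. I'm handing in.

```bash
python3 -c "
from cell import r
print(r.sign_off())"
```

```text
the job is handed in; nothing more can be done
None
```

I tipped both crates towards the robot, then pushed the stamped one until its stamped face stood on the white line, within about 1 mm of the centre and nearly square; I left the plain crate where it was tipped, saw no bystander move, and handed in at about 32 s.

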